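# Load a petri dish feeder and draw out the first dish

## Task

Load the dish feeder: put the pink dish down its clear tube first, so that it drops into the pocket of the blue feed slide, then the cream dish down the tube on top of it. Then draw the feed slide out by its black knob as far as it goes, so that the pink dish comes out in the pocket and the cream dish stays behind in the tube. Keep both dishes lid up, never on edge or overturned, and do not knock the other things about.

Things in the scene. Friction and masses are not known exactly. Their poses are not given: they have to be found in the camera images.
- dish_pink: Closed round petri dish with pink filling, 62 mm across, 15 mm high, lying flat, about 16 g. Origin: centre of its underside; z up through the lid.
- dish_cream: The same dish with cream-coloured filling, 62 mm across, 15 mm high. Origin: centre of its underside; z up through the lid.
- feeder: Petri dish feeder, fixed: white base 205 mm long (its x), 112 mm wide, aluminium deck with its top 36 mm up, and on it an upright clear tube with its mouth 87 mm up. Slots 36 mm wide on the tube's +y and -y sides, full height, let fingers holding a dish across y go down to the deck. Origin: tube axis, at the surface; x points to the back (away from the knob), y left, z up.
- feed_slide (a joint): Travel of the blue feed slide (m): 0 fully home, pocket under the tube, as at the start; 0.072 fully drawn out, toward -x of the feeder. It stays where it is left; sliding takes about 1.5 N.
- pocket_floor (a point): Centre of the floor of the round pocket in the feed slide (68 mm across, 13 mm deep), 12 mm above the surface; moves with the slide. The slide's top is 25 mm above the surface.
- slide_knob (a point): Middle of the grip of the slide's upright black knob: 18 mm in diameter, grip from 49 to 67 mm above the surface, top at 69, on a 12 mm steel stem. This point is 57 mm up and 80 mm in front of (-x of) the pocket's centre, and moves with the slide.
- tube_foot (a point): Fixed point on the tube's axis, 25 mm up, level with the slide's top. Tube bore 65.6 mm, slippery; its top 11 mm flare to 77 mm as a lead-in. A dish let go level inside the bore falls straight; let go in the flare it may tip. The first falls into the pocket and stands 2 mm proud of the slide; the next rests on it (underside at 27 mm), is held back when the slide is drawn, and drops 2 mm onto its tail.
- scanner: Bystander: black hand-held barcode scanner, 199 x 57 x 36 mm, lying behind the dishes. Origin: centre of its underside.
- stain: Bystander: small purple bottle with black cap, 44 mm across, 94 mm high. Origin: centre of its underside.
- cup: Bystander: white specimen cup with red lid, 49 mm across, 60 mm high. Origin: centre of its underside.
- covers: Bystander: little white box, 28 x 28 x 18 mm. Origin: centre of its underside.
Things that resemble listed ones, but are neither listed nor needed, are in the scene too. What is shaped like the dish_cream but green is not meant.

How it is judged:
By the outcome, as a careful person would: the job done as asked, in the order asked, and still so for the second after the job is handed in, with the robot touching nothing.
It also fails if it takes over 58 s, if anything falls off the work surface, if the arm or the gripper's body presses on something with over 40 N, if the wrist force passes 120 N, or if a joint passes its speed limit or range.

## Robot

A 7-joint arm with a two-finger parallel gripper is mounted at the origin on a cart in front of the work surface, level with it; the furniture and walls round the work are solid. World frame = base frame: x ahead of the robot, y to its left, z up, the work surface at z = 0. Lengths are in mm, angles in rad, forces in N, time in s.
With the tool pointing down it reaches from about 400 to 875 mm from the base axis. Payload 4.4 kg.
Tool frame: the origin (TCP) lies at the very end of the fingers, on their centre line; the grasp point (between the pads) lies 19 mm behind it; z points along the fingers, y is the line along which they close (so a half turn about z gives the same grasp; the last joint's range is limited). The gripper opens to 85 mm and grips with 20 to 120 N. Pads are 22 mm wide; open, the fingers measure 114 mm over their backs; the gripper's body (76 mm by 85 mm) begins 54 mm behind the grasp point. The pads swing forward as they close: fully open they stand 13 mm farther back than shut.
Start: joints at [-1.357, 0.628, 0.038, 1.517, -0.027, 0.996, -0.02], TCP at [179.482, 624.743, 231.313] pointing down, gripper open.
Joint ranges: [-3.06, 3.06], [-0.37, 2.12], [-1.25, 1.32], [0.18, 2.47], [-1.1, 4.24], [0.23, 1.98], [-2.94, 2.94]. Speed limits (rad/s): [2.57, 2.57, 3.14, 3.14, 3.14, 3.14, 3.14].

## Interface

Orientations are given as [roll, pitch, yaw] about the fixed x, y, z axes, in that order (R = Rz(yaw) Ry(pitch) Rx(roll)).
In Python, from cell import read_state, get_image, camera_info, finish_job gives the robot as it stands.
- The arm moves only by the tool play_rows, never from a script. Its argument "deltas" is one flat list of numbers, 7 for each row, row after row: the shift along the tool's x, y, z in mm, then the turn, a rotation vector about the tool's x, y, z in rad, then the opening, from 0 (shut) to 1 (fully open). In form: [dx, dy, dz, ax, ay, az, grip, dx, dy, dz, ax, ay, az, grip, ...]. A call has 1 to 10 rows; each row is the pose to reach, as a shift and turn from the pose commanded when the call began, along the tool's axes at that moment; what a row does not reach only later rows make up. A row lasts 1/8 s, in which the tool goes at most 62.5 mm and 10.7 degrees, less where a joint would pass 70% of its speed; a pose out of reach is approached as far as the arm can. A call with a gripper value outside its range is refused whole. The fingers move at their own pace and stop on an object; the grip force is fixed at half the most. Time passes only in rows, so rows that repeat a pose let the fingers close. It gives the time, the measured TCP pose, the force, the opening and the grip force at its end, in the units of the state.
- read_state(): the state, without advancing time (a new reading comes with each control period).
- get_image(name): name is "scene" or "top" or "wrist"; returns the picture (400x640x3 uint8, red, green, blue); there is no depth.
- camera_info(name): a dict with "fx", "fy", "cx", "cy" (pixels), "distortion" ([k1, k2, p1, p2, k3] as OpenCV has them; the pictures are not rectified), "T" (4x4, takes a point from camera to world coordinates). Camera axes: x right, y down, z forward; pixel columns grow to the right and rows downward; lengths in mm; the calibration is good to about 2 mm. A picture is of the moment at which its call begins: read the wrist's pose just before it. camera_info takes no time and is no camera call; for the wrist camera it gives the pose at the moment of the call.
- finish_job(): hands the job in; it is judged then, once.
The state is a dict: "clock": time; "qpos": joint angles; "qd": joint speeds; "tau": joint torques, N m; "eef_pos": TCP position; "tool_rot": TCP orientation; "force": force on the tool from outside, world axes, zero at the start; "torque": the same for the moment, N m; "width": finger opening in mm; "gripper_force": force on a finger pad.
Only numpy, scipy, OpenCV 4.12 (cv2) and the standard library are available. Lean on these libraries where they do the work, as an engineer would, in place of code of your own. Each camera call takes 0.05 s, during which the arm holds its last target. There are 200 camera calls.

## Working session

There is one attempt and no reset: what is moved stays moved. The work goes in short steps, Python scripts to look and compute and a tool call to move; the robot and the scene stay as the last step left them, time stands still between calls to the robot, and variables do not carry over. Pictures are saved under pics/ and viewed, at most 10 in all, crops included, and the job is handed in when it is done.

Besides the shell and the picture viewer there is one more tool, called after "Call:" as name(argument=value, ...), one argument or row to a line, values as JSON. play_rows: Moves the arm, as the interface text tells. Its arguments: {"type":"object","properties":{"deltas":{"type":"array"}},"required":["deltas"]}

```bash
mkdir -p pics; cat > h.py <<'E'
import numpy as np, cv2
from cell import *
def K(c): return np.array([[c['fx'],0,c['cx']],[0,c['fy'],c['cy']],[0,0,1.]])
def ray(c,u,v):
    p=cv2.undistortPoints(np.array([[[u,v]]],float),K(c),np.array(c['distortion'],float))[0,0]
    T=np.array(c['T']); d=T[:3,:3]@[p[0],p[1],1]; return T[:3,3],d/np.linalg.norm(d)
def atz(c,u,v,z):
    o,d=ray(c,u,v); return o+d*(z-o[2])/d[2]
def tri(l):
    A=0;b=0
    for o,d in l:
        P=np.eye(3)-np.outer(d,d);A=A+P;b=b+P@o
    return np.linalg.solve(A,b)
def proj(c,p):
    T=np.linalg.inv(np.array(c['T'])); r=cv2.Rodrigues(T[:3,:3])[0]
    return cv2.projectPoints(np.array(p,float).reshape(-1,3),r,T[:3,3],K(c),np.array(c['distortion'],float))[0].reshape(-1,2)
def save(n,im): cv2.imwrite('pics/'+n+'.png',cv2.cvtColor(im,cv2.COLOR_RGB2BGR))
E
python3 - <<'E'
from h import *
for n in ['scene','top','wrist']:
    im=get_image(n); save(n+'0',im); np.save(n+'0.npy',im)
    c=camera_info(n); print(n,c['fx'],np.round(c['T'],2).tolist())
s=read_state();print(s['clock'],s['eef_pos'],s['tool_rot'],s['width'])
E
```

```text
scene 449.9046020181372 [[0.75, -0.44, 0.5, 80.84], [-0.66, -0.49, 0.57, -694.94], [-0.01, -0.75, -0.66, 728.65], [0.0, 0.0, 0.0, 1.0]]
top 421.4268084940492 [[-0.03, -0.98, 0.19, 399.76], [-1.0, 0.03, 0.01, -141.08], [-0.02, -0.19, -0.98, 989.22], [0.0, 0.0, 0.0, 1.0]]
wrist 295.84901184679376 [[0.28, 0.92, 0.29, 107.08], [0.96, -0.26, -0.08, 644.99], [-0.0, 0.3, -0.95, 373.3], [0.0, 0.0, 0.0, 1.0]]
0.15 [179.35261626 624.2659519  230.61533394] [-3.14013592e+00  1.99477718e-05  2.86177216e+00] 85.45961555418627
```

View pics/scene0.png

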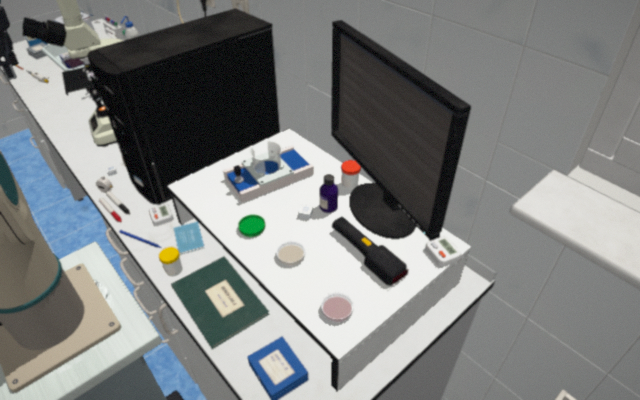

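View pics/top0.png

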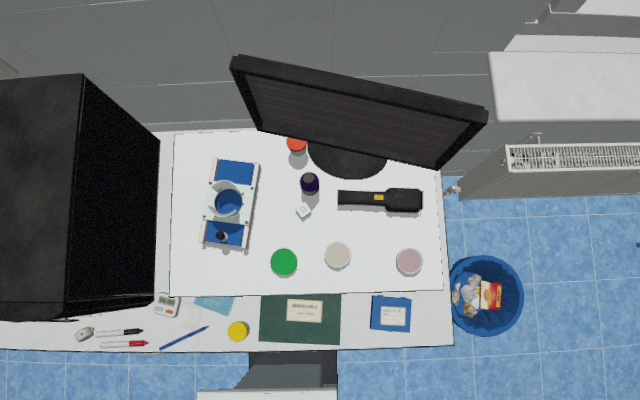

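The scene picture shows pink at (337,307), cream at (290,254), the green decoy at (251,225), and the feeder near (268,165). In the top picture they are at (410,261), (337,255), (284,262) and (228,200), with the knob at about (222,237). The round candidates are pink, cream and green. Pink and cream match by colour, and green is ruled out by the task text. An enlarged crop will confirm this.

```bash
python3 - <<'E'
from h import *
t=np.load('top0.npy'); s=np.load('scene0.npy')
a=cv2.resize(t[150:290,190:440],(800,448),interpolation=cv2.INTER_CUBIC); save('crop1',a)
ct,cs=camera_info('top'),camera_info('scene')
for n,a,b in [('pink',(410,261),(337,305)),('cream',(337,255),(290,252)),('green',(284,262),(251,224)),('knobtop',(221,235),(238,169)),('stain',(309,178),(328,180)),('cup',(297,143),(350,167))]:
    print(n,np.round(tri([ray(ct,*a),ray(cs,*b)]),1),np.round(atz(ct,*a,15),1))
E
```

```text
pink [ 432.5 -338.1   17.9] [ 432.6 -338.7   15. ]
cream [ 452.3 -171.7   13.8] [ 452.1 -171.5   15. ]
green [439.1 -49.1  15.8] [439.7 -49.4  15. ]
knobtop [500.7  85.7  63.1] [506.2  97.3  15. ]
stain [ 617.1 -113.    85.3] [ 635.9 -112.    15. ]
cup [709.4 -88.   59.9] [724.  -85.2  15. ]
```

View pics/crop1.png

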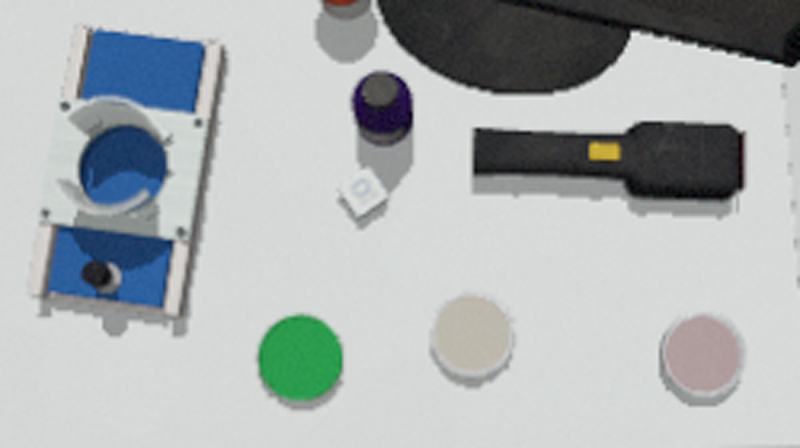

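The crop confirms it: pink is at crop (700,354), cream at (472,334) and the green decoy at (300,358). The feeder tube is at (125,165), the knob at (97,273) and the deck screws at about (64,106), (198,122), (181,232) and (45,215).

```bash
python3 - <<'E'
from h import *
ct,cs=camera_info('top'),camera_info('scene')
P=[atz(ct,190+u/3.2,150+v/3.2,36) for u,v in [(64,106),(198,122),(181,232),(45,215)]]
P=np.array(P); print(np.round(P,1), 'c',P.mean(0))
f=P[0]+P[1]-P[2]-P[3]; l=P[0]+P[3]-P[1]-P[2]
print('yaw',np.degrees(np.arctan2(f[1],f[0])),np.degrees(np.arctan2(-l[0],l[1])))
k=tri([ray(ct,190+97/3.2,150+271/3.2),ray(cs,238,169)]);print(k, atz(ct,190+97/3.2,150+271/3.2,69))
# tower: top front corner & bottom
print('tower topfront-right',tri([ray(ct,64,320),ray(cs,97,66)]),'right back',tri([ray(ct,82,74),ray(cs,270,22)]))
print('bottom',[np.round(atz(ct,155,305,z)) for z in (0,-90)], np.round(atz(cs,160,200,-90)))
print('monitor low-left',tri([ray(ct,238,58),ray(cs,333,25)]),tri([ray(ct,485,112),ray(cs,468,105)]))
E
```

```text
[[626.6 119.9  36. ]
 [611.2  20.9  36. ]
 [531.   33.2  36. ]
 [546.3 132.3  36. ]] c [578.76334622  76.56698669  36.        ]
yaw -8.79041821463862 -8.804498452780376
[501.69084981  87.63810622  61.47727279] [501.06872747  85.66696297  69.        ]
tower topfront-right [326.58884492 291.67142716 317.69043778] right back [783.60088524 302.92413267 294.15702238]
bottom [array([347., 257.,   0.]), array([342., 294., -90.])] [357. 295. -90.]
monitor low-left [735.81799862  -9.81541522 385.0605732 ] [ 641.19604715 -395.67619561  388.06485941]
```

```bash
cat >> h.py <<'E'
from scipy.spatial.transform import Rotation as R
YAW=np.pi-np.radians(8.8)
def delta(tgt,yaw=YAW,p=None,rpy=None):
    s=read_state(); p=s['eef_pos'] if p is None else p; rpy=s['tool_rot'] if rpy is None else rpy
    r=R.from_euler('xyz',rpy); g=R.from_euler('xyz',[np.pi,0,yaw])
    return np.round(np.r_[r.inv().apply(np.array(tgt,float)-p),(r.inv()*g).as_rotvec()],3)
E
python3 - <<'E'
from h import *
p=[179.482,624.743,231.313]
for t in [(179.5,624.7,430),(440,150,430),(530,85,300)]: print(delta(t,p=p).tolist())
E
```

```text
[-0.033, -0.326, -198.687, -0.001, -0.0, -0.126]
[-381.505, -384.616, -198.119, -0.001, -0.0, -0.126]
[-485.954, -422.042, -68.063, -0.001, -0.0, -0.126]
```

Call:
play_rows(
  deltas=[0, 0, -63, 0, 0, 0, 1, 0, 0, -125, 0, 0, -0.126, 1, 0, 0, -180, 0, 0, -0.126, 1, -38, -38, -200, 0, 0, -0.126, 1, -80, -80, -200, 0, 0, -0.126, 1, -122, -123, -200, 0, 0, -0.126, 1, -165, -166, -200, 0, 0, -0.126, 1, -208, -209, -200, 0, 0, -0.126, 1, -251, -252, -200, 0, 0, -0.126, 1, -294, -295, -200, 0, 0, -0.126, 1],
)

```text
clock: 1.4
eef_pos: [381.1, 258.0, 431.3]
tool_rot: [3.141, 0.0, 2.988]
force: [1.6, -0.1, -0.0]
width: 85.1
gripper_force: 0.0
```

```bash
python3 - <<'E'
from h import *
for t in [(440,160,400),(530,85,260)]: print(delta(t).tolist())
print(read_state()['eef_pos'])
E
```

```text
[-73.179, -87.878, 31.294, 0.0, 0.0, -0.0]
[-173.587, -148.247, 171.29, 0.0, 0.0, -0.0]
[381.13603931 258.03982984 431.30846786]
```

Call:
play_rows(
  deltas=[-38, -45, 16, 0, 0, 0, 1, -73, -88, 31, 0, 0, 0, 1, -106, -108, 75, 0, 0, 0, 1, -140, -128, 122, 0, 0, 0, 1, -174, -148, 171, 0, 0, 0, 1, -174, -148, 171, 0, 0, 0, 1, -174, -148, 171, 0, 0, 0, 1],
)

```text
clock: 2.28
eef_pos: [529.6, 87.6, 260.5]
tool_rot: [3.141, -0.001, 2.988]
force: [0.3, -1.0, -0.7]
width: 85.0
gripper_force: 0.0
```

```bash
python3 - <<'E'
from h import *
c=camera_info('wrist'); im=get_image('wrist'); save('w1',im); np.save('w1.npy',im); np.save('w1c.npy',c,allow_pickle=True)
s=read_state();print(s['clock'],s['eef_pos'],np.round(c['T'],2).tolist())
E
```

```text
2.325 [529.91059492  88.16541789 261.29623965] [[0.15, 0.94, 0.3, 455.33], [0.99, -0.15, -0.04, 98.66], [0.0, 0.3, -0.95, 403.24], [0.0, 0.0, 0.0, 1.0]]
```

View pics/w1.png

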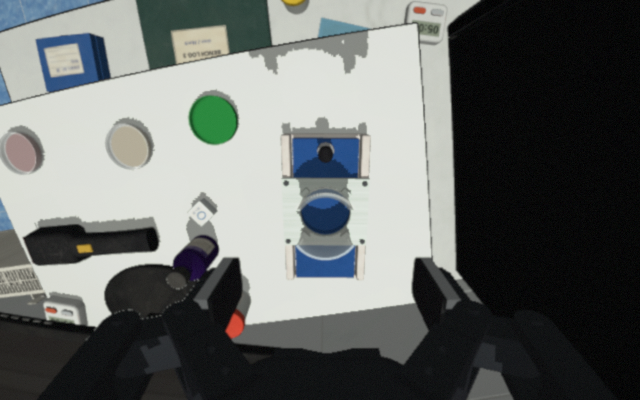

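The wrist view shows the feeder squarely: the knob is at (325,153), the tube bore at about (325,213), and the deck screws at about (286,183), (365,184), (289,242) and (362,241). Pink is at (23,150) and cream at (130,145). I'll overlay my feeder model next.

```bash
python3 - <<'E'
from h import *
c=np.load('w1c.npy',allow_pickle=True).item(); im=np.load('w1.npy'); ct=camera_info('top'); t=np.load('top0.npy')
C=np.array([578.8,76.6]); a=np.radians(-8.8)
def w(x,y,z): return [C[0]+x*np.cos(a)-y*np.sin(a),C[1]+x*np.sin(a)+y*np.cos(a),z]
def circ(r,z,x=0): return [w(x+r*np.cos(q),r*np.sin(q),z) for q in np.linspace(0,6.28,60)]
def ov(im,c,x0,y0,W,H,k):
    b=cv2.resize(im[y0:y0+H,x0:x0+W],None,fx=k,fy=k,interpolation=cv2.INTER_CUBIC)
    def d(pts,col,cl=True):
        p=((proj(c,pts)-[x0,y0]+.5)*k).astype(np.int32); cv2.polylines(b,[p.reshape(-1,1,2)],cl,col,1)
    d(circ(38.5,87),(255,0,0)); d(circ(32.8,36),(255,255,0)); d(circ(34,25),(0,255,255))
    d(circ(9,69,-80),(0,255,0)); d([w(-102.5,56,0),w(102.5,56,0),w(102.5,-56,0),w(-102.5,-56,0)],(255,0,255))
    return b
A=ov(im,c,265,115,120,180,3.2); B=ov(t,ct,190,150,90,110,5)
H=max(A.shape[0],B.shape[0]); o=np.zeros((H,A.shape[1]+B.shape[1],3),np.uint8); o[:A.shape[0],:A.shape[1]]=A; o[:B.shape[0],A.shape[1]:]=B
print(o.shape); save('ov',cv2.resize(o,None,fx=.96,fy=.96) if o.shape[1]>800 else o)
for n,pt in [('k',(325,153)),]: print(atz(c,*pt,69))
print([np.round(atz(c,*q,36),1).tolist() for q in [(286,183),(366.5,184),(362.5,241),(289,241.5)]])
print('pink',tri([ray(c,23,149.5),ray(ct,409.5,260)]),'cream',tri([ray(c,129.5,145),ray(ct,337.3,254.5)]))
E
```

```text
(576, 834, 3)
[498.78845651  90.50014243  69.        ]
[[533.0, 34.7, 36.0], [550.1, 135.9, 36.0], [628.0, 121.5, 36.0], [613.4, 22.9, 36.0]]
pink [ 4.33178015e+02 -3.40458634e+02 -2.41951818e-01] cream [ 453.68032835 -172.60810402    4.42865643]
```

View pics/ov.png

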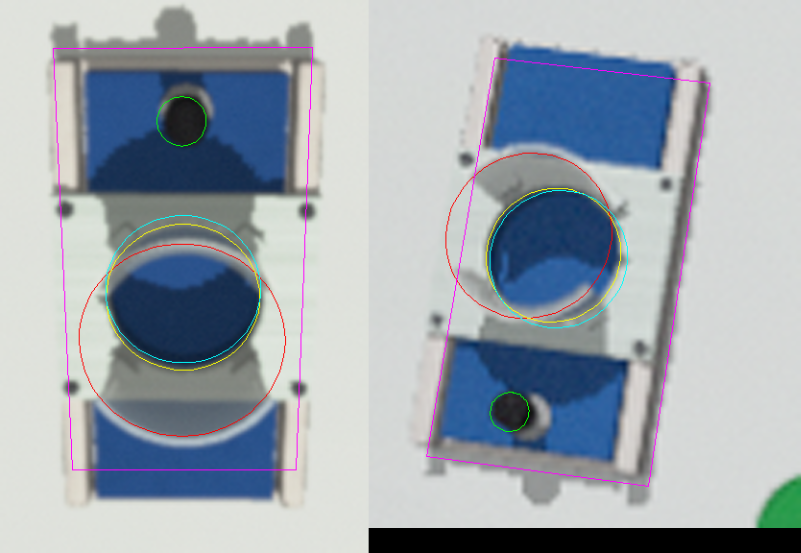

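```bash
python3 - <<'E'
from h import *
for t in [(433,-339,200),(433,-339,110)]: print(delta(t).tolist())
E
```

```text
[30.894, -437.01, 60.719, 0.001, 0.001, 0.001]
[30.984, -437.123, 150.719, 0.001, 0.001, 0.001]
```

Call:
play_rows(
  deltas=[4, -60, 8, 0, 0, 0, 1, 8, -120, 16, 0, 0, 0, 1, 12, -180, 25, 0, 0, 0, 1, 16, -240, 50, 0, 0, 0, 1, 20, -300, 80, 0, 0, 0, 1, 24, -350, 110, 0, 0, 0, 1, 28, -400, 135, 0, 0, 0, 1, 31, -437, 151, 0, 0, 0, 1, 31, -437, 151, 0, 0, 0, 1, 31, -437, 151, 0, 0, 0, 1],
)

```text
clock: 3.58
eef_pos: [433.8, -338.9, 110.6]
tool_rot: [3.141, 0.002, 2.99]
force: [0.1, 0.0, 0.0]
width: 85.1
gripper_force: 0.0
```

```bash
python3 - <<'E'
from h import *
c=camera_info('wrist'); im=get_image('wrist'); save('w2',im); np.save('w2.npy',im); np.save('w2c.npy',c,allow_pickle=True)
s=read_state();print(s['clock'],s['eef_pos'],s['tool_rot'],s['qpos'])
E
```

```text
3.625 [ 433.96002555 -338.41592035  110.60015491] [3.14114286e+00 2.33796500e-03 2.99060014e+00] [ 0.48037662  0.66346564  0.20219103  1.91298704 -0.22853306  0.58530228
  2.25157548]
```

View pics/w2.png

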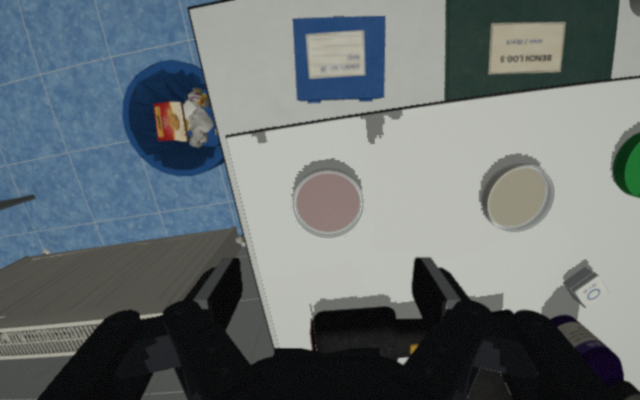

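Pink is centred at about (328,202) between the fingers, cream is at (520,197), and the scanner is well behind at row 308 and below.

```bash
cat >> h.py <<'E'
def blob(im,u,v,tol=22):
    hsv=cv2.GaussianBlur(im,(3,3),0)
    m=np.zeros((im.shape[0]+2,im.shape[1]+2),np.uint8)
    cv2.floodFill(hsv.copy(),m,(u,v),0,(tol,)*3,(tol,)*3,cv2.FLOODFILL_FIXED_RANGE|cv2.FLOODFILL_MASK_ONLY|(255<<8))
    k=max(cv2.findContours(m[1:-1,1:-1],cv2.RETR_EXTERNAL,cv2.CHAIN_APPROX_NONE)[0],key=len)
    return cv2.fitEllipse(cv2.convexHull(k))
E
python3 - <<'E'
from h import *
c=np.load('w2c.npy',allow_pickle=True).item(); im=np.load('w2.npy'); ct=camera_info('top'); t=np.load('top0.npy')
for n,a,b in [('pink',(328,202),(410,261)),('cream',(519,197),(337,255))]:
    e=blob(im,*a); f=blob(t,*b); print(n,e,f)
    print(np.round(tri([ray(c,*e[0]),ray(ct,*f[0])]),1), np.round(atz(c,*e[0],12),1), np.round(atz(ct,*f[0],12),1))
for t in [(433.5,-339,-2)]: print(delta(t).tolist())
E
```

```text
pink ((327.2080993652344, 194.2203826904297), (68.8484115600586, 73.8450698852539), 170.8201141357422) ((408.3886413574219, 262.66766357421875), (26.163772583007812, 28.142045974731445), 179.40432739257812)
[ 429.4 -337.9   -1.2] [ 425.7 -337.3   12. ] [ 429.  -335.3   12. ]
cream ((520.486328125, 197.3392333984375), (58.08544921875, 80.60961151123047), 40.38444519042969) ((336.95880126953125, 255.95657348632812), (26.595796585083008, 27.96868133544922), 13.48237133026123)
[ 451.5 -172.2   14.3] [ 453.9 -171.4   12. ] [ 450.  -171.5   12. ]
[0.63, -0.697, 112.599, 0.0, 0.002, 0.003]
```

```bash
python3 - <<'E'
from h import *
c=np.load('w2c.npy',allow_pickle=True).item(); im=np.load('w2.npy'); ct=camera_info('top'); t=np.load('top0.npy')
for n,a,b in [('pink',(328,202),(410,261)),('cream',(519,197),(337,255))]:
  for tol in (10,14):
    e=blob(im,*a,tol); f=blob(t,*b,tol); print(n,np.round(e[0]+e[1],1),np.round(f[0]+f[1],1))
    print(np.round(tri([ray(c,*e[0]),ray(ct,*f[0])]),1), np.round(atz(c,*e[0],12),1), np.round(atz(ct,*f[0],12),1))
print(atz(c,327.7,203,15))
E
```

```text
pink [327.7 202.   56.6  61.4] [408.4 260.6  22.5  23.4]
[ 434.3 -337.7    4.9] [ 432.5 -338.    12. ] [ 433.8 -335.7   12. ]
pink [327.7 201.9  57.3  62. ] [408.4 260.8  22.9  24.4]
[ 434.  -337.5    5.6] [ 432.5 -338.    12. ] [ 433.4 -335.5   12. ]
cream [516.3 196.4  49.8  63.8] [337.2 254.1  22.9  23.3]
[ 454.4 -172.2    7.3] [ 452.5 -175.2   12. ] [ 454.2 -172.1   12. ]
cream [519.3 195.6  51.9  71.1] [337.2 255.   24.2  25.3]
[ 452.4 -172.1   11.5] [ 452.2 -172.5   12. ] [ 452.3 -172.1   12. ]
[ 432.53462528 -337.95137866   15.        ]
```

Call:
play_rows(
  deltas=[1, 0, 50, 0, 0, 0, 1, 1, 0, 90, 0, 0, 0, 1, 1, 0, 104, 0, 0, 0, 1, 1, 0, 108, 0, 0, 0, 1, 1, 0, 109, 0, 0, 0, 1],
)

```text
clock: 4.25
eef_pos: [432.3, -340.1, 1.5]
tool_rot: [-3.141, 0.002, 2.988]
force: [0.8, -0.4, 0.6]
width: 85.7
gripper_force: 0.0
```

Call:
play_rows(
  deltas=[-1, 2, 2, 0, 0, 0, 1, -1, 2, 3, 0, 0, 0, 1],
)

```text
clock: 4.5
eef_pos: [433.2, -338.0, -2.0]
tool_rot: [-3.141, 0.001, 2.988]
force: [-0.4, -0.4, -0.5]
width: 85.4
gripper_force: 0.0
```

Call:
play_rows(
  deltas=[0, 0, 2, 0, 0, 0, 0.9, 0, 0, 2, 0, 0, 0, 0.6, 0, 0, 2, 0, 0, 0, 0.6, 0, 0, 2, 0, 0, 0, 0.6],
)

```text
clock: 5.0
eef_pos: [432.5, -338.0, -3.8]
tool_rot: [3.141, 0.0, 2.988]
force: [-1.2, 1.4, 9.1]
width: 57.8
gripper_force: 61.9
```

```bash
python3 - <<'E'
from h import *
s=read_state();print(s['force'],s['gripper_force'],s['width'],s['eef_pos'])
E
```

```text
[-1.22835976  1.44664219  9.09992289] 61.925724148750305 57.76356703232998 [ 432.47366156 -338.0406262    -3.79343003]
```

Call:
play_rows(
  deltas=[0, 0, -10, 0, 0, 0, 0.6, 0, 0, -40, 0, 0, 0, 0.6, 0, 0, -90, 0, 0, 0, 0.6, 0, 0, -130, 0, 0, 0, 0.6, 0, 0, -130, 0, 0, 0, 0.6],
)

```text
clock: 5.62
eef_pos: [434.4, -339.6, 128.7]
tool_rot: [-3.138, 0.006, 2.988]
force: [-0.4, -0.1, -0.0]
width: 57.9
gripper_force: 64.1
```

```bash
python3 - <<'E'
from h import *
c=camera_info('wrist'); im=get_image('wrist'); np.save('w3.npy',im); np.save('w3c.npy',c,allow_pickle=True); save('w3',im)
s=read_state();print(s['clock'],s['eef_pos'],s['force'],s['width'],s['gripper_force'])
E
```

```text
5.675 [ 433.32976998 -338.52864884  126.86291394] [-0.83379941  0.65430965 -0.70218715] 58.156261410098324 64.06110942363739
```

View pics/w3.png

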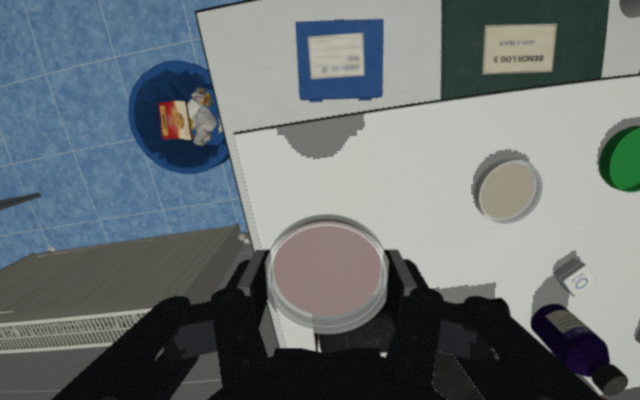

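The pink dish is held level and centred between the fingers. Its lid spans columns 267–388 and rows 216–333.

```bash
python3 - <<'E'
from h import *
c=np.load('w3c.npy',allow_pickle=True).item(); im=np.load('w3.npy')
e=blob(im,327,270,14); print(np.round(e[0]+e[1],1))
p=np.array([433.33,-338.53,126.86]); q=np.linspace(0,6.283,90)
for z in (142,146,134,131):
  for r in (31,29):
    P=np.c_[p[0]+r*np.cos(q),p[1]+r*np.sin(q),np.full(90,z)]; u=proj(c,P); print(z,r,u.min(0).round(),u.max(0).round())
for z in (134,138,142): print(z,atz(c,*e[0],z)-p)
g=cv2.cvtColor(im,cv2.COLOR_RGB2GRAY); print(g[205:235,327].tolist()); print(g[300:345,327].tolist())
E
```

```text
[326.8 271.1  90.9 107.3]
142 31 [266. 210.] [392. 321.]
142 29 [270. 214.] [388. 318.]
146 31 [265. 213.] [394. 326.]
146 29 [269. 217.] [389. 323.]
134 31 [269. 204.] [389. 311.]
134 29 [273. 208.] [385. 308.]
131 31 [270. 203.] [388. 308.]
131 29 [274. 206.] [384. 305.]
134 [ 5.59716409 -1.97247673  7.14      ]
138 [ 3.26725538 -1.60305299 11.14      ]
142 [ 0.93734667 -1.23362925 15.14      ]
[192, 191, 189, 190, 191, 191, 192, 190, 181, 150, 119, 108, 104, 87, 77, 77, 95, 127, 144, 165, 164, 139, 130, 130, 131, 130, 129, 130, 130, 130]
[128, 127, 128, 127, 127, 126, 129, 128, 127, 129, 127, 128, 127, 127, 127, 127, 126, 127, 125, 118, 114, 113, 112, 113, 113, 119, 130, 124, 115, 111, 113, 119, 117, 98, 58, 31, 29, 27, 29, 26, 31, 27, 26, 28, 25]
```

```bash
python3 - <<'E'
from h import *
for t in [(578.5,77.3,165),(578.5,77.3,98)]: print(delta(t).tolist())
E
```

```text
[-79.883, 433.104, -38.498, -0.001, 0.003, -0.0]
[-79.687, 433.196, 28.501, -0.001, 0.003, -0.0]
```

Call:
play_rows(
  deltas=[-5, 30, -25, 0, 0, 0, 0.6, -16, 88, -38, 0, 0, 0, 0.6, -27, 146, -38, 0, 0, 0, 0.6, -38, 204, -38, 0, 0, 0, 0.6, -49, 262, -38, 0, 0, 0, 0.6, -60, 320, -38, 0, 0, 0, 0.6, -70, 376, -38, 0, 0, 0, 0.6, -80, 422, -38, 0, 0, 0, 0.6, -80, 433, -38, 0, 0, 0, 0.6, -80, 433, -10, 0, 0, 0, 0.6],
)

```text
clock: 6.92
eef_pos: [578.8, 78.7, 135.2]
tool_rot: [3.141, 0.002, 2.99]
force: [0.2, -0.6, -0.4]
width: 58.0
gripper_force: 64.2
```

```bash
python3 - <<'E'
from h import *
s=read_state();print(s['clock'],s['eef_pos'],s['tool_rot'],s['force'],s['width'],s['qpos'])
for t in [(578.5,77.3,98)]: print(delta(t).tolist())
E
```

```text
6.925 [578.79115032  78.73274028 135.23757377] [3.14098071e+00 2.03304561e-03 2.98988717e+00] [ 0.19267413 -0.63604183 -0.38234346] 58.01295051580574 [-0.36234483  0.67176222  0.28360129  1.80501512 -0.27340003  0.70101398
  1.4917666 ]
[0.147, -1.483, 37.236, 0.001, 0.002, 0.002]
```

Call:
play_rows(
  deltas=[0, 0, 25, 0, 0, 0, 0.6, 0, 0, 27, 0, 0, 0, 0.6, 0, 0, 27, 0, 0, 0, 0.6],
)

```text
clock: 7.3
eef_pos: [577.8, 76.7, 108.3]
tool_rot: [-3.141, -0.0, 2.987]
force: [-0.0, -0.2, -0.4]
width: 57.5
gripper_force: 64.2
```

```bash
python3 - <<'E'
from h import *
c=camera_info('wrist'); im=get_image('wrist'); np.save('w4.npy',im); np.save('w4c.npy',c,allow_pickle=True); save('w4',cv2.resize(im[180:400,200:460],None,fx=2.7,fy=2.7,interpolation=cv2.INTER_CUBIC))
s=read_state();print(s['clock'],s['eef_pos'],s['force'],s['width'],s['gripper_force'])
E
```

```text
7.35 [578.31476064  76.98845851 108.83955954] [ 0.15440538  0.06016463 -0.17033564] 57.99592870758223 64.15816515684128
```

View pics/w4.png

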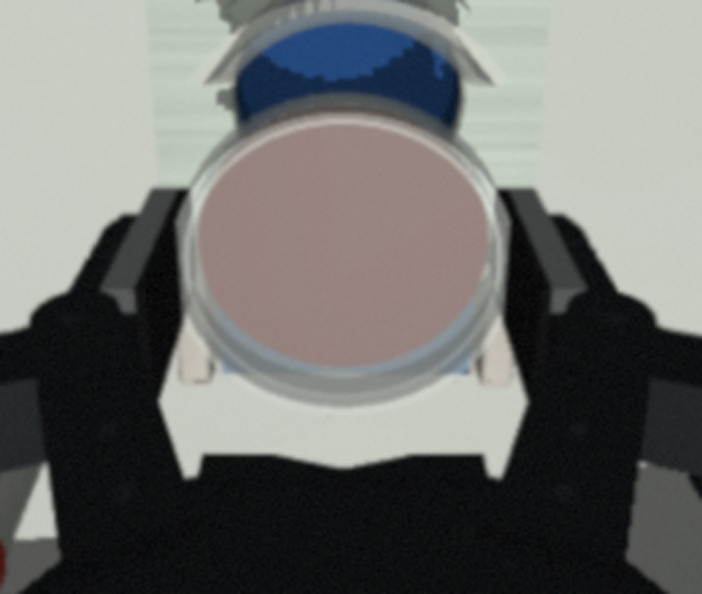

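The bore is visible under the dish, at crop columns 238–462 and row 95, and the dish lid spans columns 180–508. I'll convert both to offsets in the feeder frame.

```bash
python3 - <<'E'
from h import *
c=np.load('w4c.npy',allow_pickle=True).item()
C=np.array([579.5,77.3]); a=np.radians(-8.8); Rm=np.array([[np.cos(a),np.sin(a)],[-np.sin(a),np.cos(a)]])
def f(u,v,z): return np.round(Rm@(atz(c,200+u/2.7-.3,180+v/2.7-.3,z)[:2]-C),1)
print('tcp',Rm@(np.array([578.31,76.99])-C))
print('bore L,R at deck',f(238,95,36),f(462,95,36)); print('slide top front of bore',f(350,22,36),f(350,22,25))
print('rim ends z87',f(208,83,87),f(495,83,87))
for z in (36,87): print('arc outer top',z,f(350,2,z),f(350,12,z))
print('lid L,R',f(180,245,127),f(507,245,127),'front',f(343,100,127),f(343,116,127),'back',f(343,404,127),f(343,390,127),f(343,372,127))
print('deckedges',f(150,60,36),f(547,60,36))
e=blob(np.load('w4.npy'),327,270,14);print(e)
E
```

```text
tcp [-1.12856616 -0.48840394]
bore L,R at deck [ -0.9 -31. ] [-0.7 33. ]
slide top front of bore [-22.3   1. ] [-19.5   1.1]
rim ends z87 [-21.6 -30.3] [-21.5  32. ]
arc outer top 36 [-27.9   1. ] [-25.1   1. ]
arc outer top 87 [-39.5   0.5] [-37.3   0.5]
lid L,R [ -5.  -29.7] [-4.9 27.8] front [-32.1  -1. ] [-29.2  -1. ] back [29.3 -1.1] [26.  -1.1] [21.9 -1.1]
deckedges [-11.4 -55.5] [-11.1  56.6]
((326.6894226074219, 271.58099365234375), (88.2481918334961, 115.43988037109375), 89.29117584228516)
```

Call:
play_rows(
  deltas=[-1.7, 1.7, 6, 0, 0, 0, 0.6, -1.7, 1.7, 20, 0, 0, 0, 0.6, -1.7, 1.7, 27, 0, 0, 0, 0.6, -1.7, 1.7, 31, 0, 0, 0, 0.6, -1.7, 1.7, 35, 0, 0, 0, 0.6],
)

```text
clock: 7.98
eef_pos: [579.9, 79.0, 73.0]
tool_rot: [-3.141, -0.0, 2.988]
force: [-0.3, 0.1, -0.2]
width: 58.1
gripper_force: 64.2
```

Call:
play_rows(
  deltas=[0, 0, 5, 0, 0, 0, 0.6, 0, 0, 10, 0, 0, 0, 0.6, 0, 0, 15, 0, 0, 0, 0.6, 0, 0, 20, 0, 0, 0, 0.6, 0, 0, 24, 0, 0, 0, 0.6, 0, 0, 24, 0, 0, 0, 0.6],
)

```text
clock: 8.72
eef_pos: [579.6, 79.1, 48.9]
tool_rot: [-3.141, -0.001, 2.988]
force: [-0.6, -1.0, -1.3]
width: 57.8
gripper_force: 64.1
```

Call:
play_rows(
  deltas=[0, 0, 0, 0, 0, 0, 0.8, 0, 0, 0, 0, 0, 0, 1, 0, 0, 0, 0, 0, 0, 1, 0, 0, 0, 0, 0, 0, 1, 0, 0, -40, 0, 0, 0, 1, 0, 0, -100, 0, 0, 0, 1, 0, 0, -130, 0, 0, 0, 1, 0, 0, -130, 0, 0, 0, 1],
)

```text
clock: 9.72
eef_pos: [581.7, 79.2, 182.0]
tool_rot: [3.14, 0.005, 2.988]
force: [-1.2, -0.4, -0.5]
width: 85.5
gripper_force: 0.0
```

```bash
python3 - <<'E'
from h import *
c=camera_info('wrist'); im=get_image('wrist'); np.save('w5.npy',im); np.save('w5c.npy',c,allow_pickle=True); t=get_image('top')
A=cv2.resize(im[150:330,240:420],(450,450),interpolation=cv2.INTER_CUBIC);B=cv2.resize(t[150:260,190:270],(327,450),interpolation=cv2.INTER_CUBIC)
save('w5',np.hstack([A,B]))
s=read_state();print(s['clock'],s['eef_pos'],s['width'])
for t in [(453,-172,180),(453,-172,3)]: print(delta(t).tolist())
E
```

```text
9.825 [579.39536145  79.24456094 178.90742068] 85.17655788120302
[86.481, -267.621, -1.062, 0.0, -0.001, 0.0]
[86.353, -267.642, 175.938, 0.0, -0.001, 0.0]
```

View pics/w5.png

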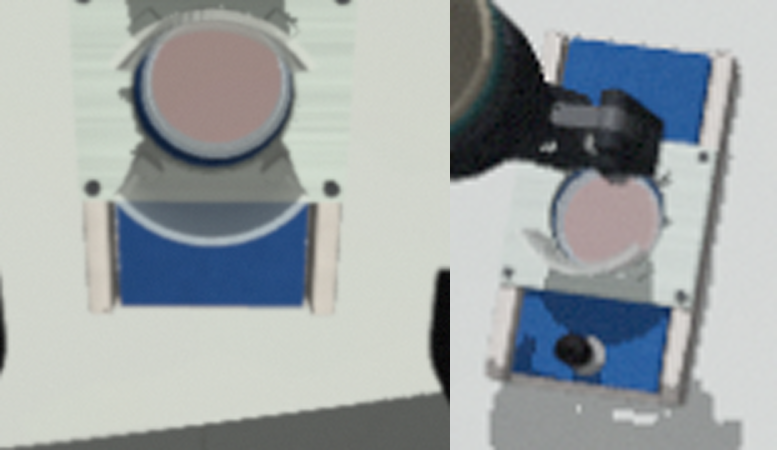

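Pink lies flat in the pocket, seen in the bore at (215,85) in the left half of the crop. Cream is next.

Call:
play_rows(
  deltas=[18, -56, 0, 0, 0, 0, 1, 36, -112, 0, 0, 0, 0, 1, 54, -168, 0, 0, 0, 0, 1, 72, -224, 10, 0, 0, 0, 1, 86, -266, 40, 0, 0, 0, 1, 86, -268, 90, 0, 0, 0, 1, 86, -268, 120, 0, 0, 0, 1, 86, -268, 120, 0, 0, 0, 1],
)

```text
clock: 10.82
eef_pos: [451.0, -171.8, 56.5]
tool_rot: [3.14, -0.007, 2.987]
force: [-0.3, -0.2, 0.2]
width: 85.6
gripper_force: 0.0
```

```bash
python3 - <<'E'
from h import *
c=camera_info('wrist'); im=get_image('wrist'); np.save('w6.npy',im)
s=read_state();print(s['clock'],s['eef_pos'],s['tool_rot'])
u=proj(c,[[452.5,-172.3,8]])[0]; print(u,im[int(u[1]),int(u[0])])
for tol in (9,12,15):
  e=blob(im,int(u[0]),int(u[1]),tol); print(np.round(e[0]+e[1],1),atz(c,*e[0],8))
for t in [(452.5,-172.3,-4)]: print(delta(t).tolist())
E
```

```text
10.875 [ 452.33739794 -172.21915382   57.95591888] [ 3.14085279 -0.00417838  2.98741605]
[326.54601805 227.89492549] [132 128 113]
[327.1 229.6  69.   78.1] [ 453.80483147 -172.0999045     8.        ]
[327.1 229.7  69.8  78.7] [ 453.85838537 -172.13816643    8.        ]
[327.4 232.2  80.7  87.1] [ 455.78956154 -172.23010004    8.        ]
[-0.432, -0.101, 61.955, 0.001, -0.004, -0.001]
```

Call:
play_rows(
  deltas=[-0.7, 0, 35, 0, 0, 0, 1, -0.7, 0, 54, 0, 0, 0, 1, -0.7, 0, 60, 0, 0, 0, 1, -0.7, 0, 62, 0, 0, 0, 1, -0.7, 0, 62, 0, 0, 0, 0.8, -0.7, 0, 62, 0, 0, 0, 0.6, -0.7, 0, 62, 0, 0, 0, 0.6, -0.7, 0, 62, 0, 0, 0, 0.6],
)

```text
clock: 11.88
eef_pos: [455.4, -172.7, -0.8]
tool_rot: [3.141, 0.002, 2.989]
force: [-1.7, 1.4, 13.3]
width: 57.6
gripper_force: 60.9
```

Call:
play_rows(
  deltas=[0, 0, -10, 0, 0, 0, 0.6, 0, 0, -50, 0, 0, 0, 0.6, 0, 0, -110, 0, 0, 0, 0.6, 0, 0, -165, 0, 0, 0, 0.6, 0, 0, -168, 0, 0, 0, 0.6],
)

```text
clock: 12.5
eef_pos: [456.9, -173.7, 169.6]
tool_rot: [-3.14, 0.008, 2.988]
force: [0.4, -0.3, -1.6]
width: 57.4
gripper_force: 64.0
```

```bash
python3 - <<'E'
from h import *
s=read_state();print(s['clock'],s['eef_pos'],s['tool_rot'],s['force'],s['width'],s['gripper_force'])
for t in [(579.7,79.2,165),(579.7,79.2,98)]: print(delta(t).tolist())
E
```

```text
12.5 [ 456.92148267 -173.72614585  169.55218999] [-3.14040995  0.00838028  2.98791244] [ 0.3994786  -0.26174997 -1.55673774] 57.42337924933772 64.00552801787853
[-82.574, 268.746, 4.927, -0.001, 0.008, -0.0]
[-82.012, 268.825, 71.924, -0.001, 0.008, -0.0]
```

Call:
play_rows(
  deltas=[-18, 56, 0, 0, 0, 0, 0.6, -36, 112, 0, 0, 0, 0, 0.6, -54, 168, 0, 0, 0, 0, 0.6, -72, 224, 0, 0, 0, 0, 0.6, -86.5, 268, 0, 0, 0, 0, 0.6, -86.5, 268, 40, 0, 0, 0, 0.6, -86.5, 268, 54, 0, 0, 0, 0.6, -86.5, 268, 54, 0, 0, 0, 0.6, -86.5, 268, 54, 0, 0, 0, 0.6],
)

```text
clock: 13.62
eef_pos: [581.6, 77.8, 112.3]
tool_rot: [3.142, 0.001, 2.986]
force: [-0.6, 0.2, 0.2]
width: 57.3
gripper_force: 64.0
```

```bash
python3 - <<'E'
from h import *
c=camera_info('wrist'); im=get_image('wrist'); np.save('w7.npy',im); np.save('w7c.npy',c,allow_pickle=True); save('w7',cv2.resize(im[180:400,200:460],None,fx=2.7,fy=2.7,interpolation=cv2.INTER_CUBIC))
s=read_state();print(s['clock'],s['eef_pos'],s['tool_rot'],s['force'],s['width'])
e=blob(im,327,270,14);print(e)
i4=np.load('w4.npy')
for a in (i4,im):
    g=cv2.cvtColor(a,cv2.COLOR_RGB2GRAY); print(g[210:232,327].tolist(),g[312:335,327].tolist())
E
```

```text
13.675 [581.82602697  78.01560264 112.4997246 ] [3.14119195e+00 1.80929003e-03 2.98633628e+00] [ 0.31773306 -0.29038616  0.32119324] 57.65272071939728
((327.58062744140625, 262.56231689453125), (88.00926208496094, 112.07323455810547), 92.70062255859375)
[39, 40, 37, 47, 64, 78, 82, 86, 91, 83, 82, 102, 133, 152, 174, 175, 149, 139, 138, 139, 138, 139] [135, 137, 135, 137, 144, 148, 154, 153, 140, 136, 137, 136, 138, 144, 153, 155, 153, 155, 169, 192, 203, 203, 200]
[110, 99, 93, 109, 139, 159, 180, 181, 162, 157, 157, 157, 156, 157, 158, 158, 157, 156, 156, 157, 157, 156] [132, 134, 134, 134, 137, 143, 153, 152, 150, 157, 178, 198, 202, 200, 198, 196, 197, 197, 197, 196, 197, 196, 197]
```

View pics/w7.png

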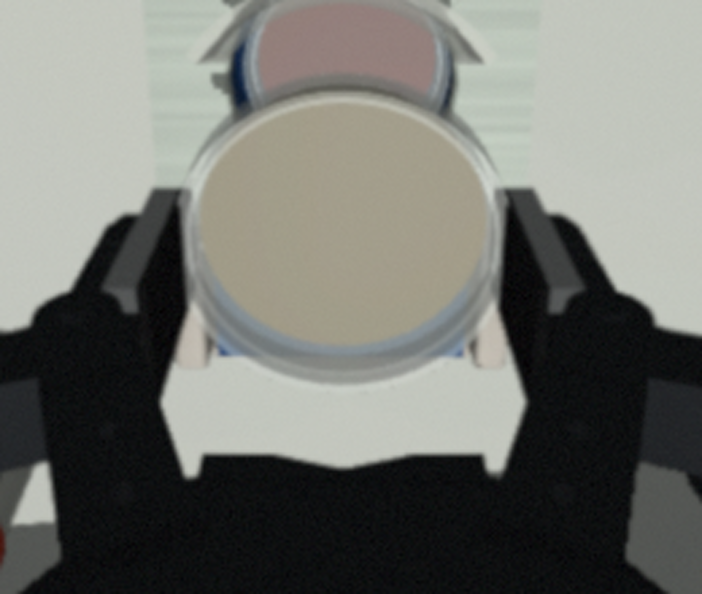

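Cream is held level, with its lid spanning columns 185–500 and rows 90–382 of the crop. It sits slightly forward of where pink did in the grip. I'll compute offsets as before.

```bash
python3 - <<'E'
from h import *
c=np.load('w7c.npy',allow_pickle=True).item()
C=np.array([579.5,77.3]); a=np.radians(-8.8); Rm=np.array([[np.cos(a),np.sin(a)],[-np.sin(a),np.cos(a)]])
def f(u,v,z): return np.round(Rm@(atz(c,200+u/2.7-.3,180+v/2.7-.3,z)[:2]-C),1)
print('tcp',Rm@(np.array([581.8,78.0])-C))
print('bore L,R at deck',f(232,75,36),f(454,75,36))
print('rim ends z87',f(195,62,87),f(486,62,87))
for z in (126,128,131): print('lid L,R',f(182,235,z),f(504,235,z),'front',f(343,78,z),'back',f(343,382,z))
E
```

```text
tcp [2.16583519 1.04362729]
bore L,R at deck [ -1.9 -31.3] [-1.7 32.7]
rim ends z87 [-21.6 -31.9] [-21.4  32.2]
lid L,R [ -0.7 -28.8] [-0.5 29.9] front [-30.7   0.6] back [31.8  0.5]
lid L,R [ -1.8 -28.3] [-1.6 29.4] front [-31.4   0.6] back [30.2  0.5]
lid L,R [ -3.5 -27.6] [-3.3 28.7] front [-32.3   0.6] back [27.8  0.5]
```

Call:
play_rows(
  deltas=[-0.3, 0.2, 15, 0, 0, 0, 0.6, -0.3, 0.2, 22, 0, 0, 0, 0.6, -0.3, 0.2, 27, 0, 0, 0, 0.6, -0.3, 0.2, 32, 0, 0, 0, 0.6, -0.3, 0.2, 37, 0, 0, 0, 0.6, -0.3, 0.2, 40, 0, 0, 0, 0.6],
)

```text
clock: 14.42
eef_pos: [581.3, 79.0, 71.0]
tool_rot: [-3.142, -0.0, 2.988]
force: [-0.1, -0.2, -0.4]
width: 57.3
gripper_force: 64.0
```

Call:
play_rows(
  deltas=[0, 0, 5, 0, 0, 0, 0.6, 0, 0, 10, 0, 0, 0, 0.6, 0, 0, 15, 0, 0, 0, 0.6, 0, 0, 20, 0, 0, 0, 0.6, 0, 0, 24, 0, 0, 0, 0.6, 0, 0, 24, 0, 0, 0, 0.6],
)

```text
clock: 15.18
eef_pos: [581.2, 79.0, 46.9]
tool_rot: [-3.141, -0.001, 2.988]
force: [0.1, 0.5, -0.2]
width: 57.6
gripper_force: 64.0
```

Clear of contact. I'll release, rise, and move back so the wrist camera can see the tube.

Call:
play_rows(
  deltas=[0, 0, 0, 0, 0, 0, 0.8, 0, 0, 0, 0, 0, 0, 1, 0, 0, 0, 0, 0, 0, 1, 0, 0, 0, 0, 0, 0, 1, 0, 0, -40, 0, 0, 0, 1, 0, 0, -100, 0, 0, 0, 1, 0, 0, -132, 0, 0, 0, 1, 0, 0, -132, 0, 0, 0, 1],
)

```text
clock: 16.18
eef_pos: [583.3, 79.0, 182.1]
tool_rot: [3.14, 0.005, 2.988]
force: [0.5, -0.1, 0.4]
width: 85.2
gripper_force: 0.0
```

```bash
python3 - <<'E'
from h import *
c=camera_info('wrist'); im=get_image('wrist'); np.save('w8.npy',im)
s=read_state();print(s['clock'],s['eef_pos'],s['tool_rot'])
c5=np.load('w5c.npy',allow_pickle=True).item(); i5=np.load('w5.npy')
for cc,i,z in ((c5,i5,20),(c,im,35)):
  u=proj(cc,[[579.7,78,z]])[0]; print(u,i[int(u[1]),int(u[0])])
  for tol in (9,14):
    e=blob(i,int(u[0]),int(u[1]),tol); print(np.round(e[0]+e[1],1),atz(cc,*e[0],z))
for t in [(500.8,88.3,180),(500.8,88.3,45)]: print(delta(t).tolist())
E
```

```text
16.225 [581.91077846  79.24536924 180.25244426] [3.14056402e+00 1.98000198e-03 2.98807884e+00]
[325.04905    183.47454759] [158 137 133]
[326.  183.1  46.1  51.6] [579.44311597  79.01060683  20.        ]
[326.4 182.9  48.7  53.3] [579.26561173  79.47561886  20.        ]
[324.93078355 185.46097959] [172 166 146]
[326.4 185.3  51.6  53.6] [579.76141448  79.52245668  35.        ]
[326.6 185.   52.9  55.4] [579.49914005  79.70045641  35.        ]
[81.542, -3.455, 0.087, 0.001, 0.002, 0.0]
[81.809, -3.594, 135.087, 0.001, 0.002, 0.0]
```

Cream sits level in the tube, with its blob larger and nearer than pink's and centred on the axis. Next is the knob.

Call:
play_rows(
  deltas=[45, -1, 0, 0, 0, 0, 1, 81, -2, 20, 0, 0, 0, 1, 81, -2, 75, 0, 0, 0, 1, 81, -2, 115, 0, 0, 0, 1, 81, -2, 134, 0, 0, 0, 1, 81, -2, 139, 0, 0, 0, 1, 81, -2, 139, 0, 0, 0, 1],
)

```text
clock: 17.1
eef_pos: [500.6, 89.2, 39.9]
tool_rot: [-3.141, -0.001, 2.988]
force: [-0.5, 0.8, -0.3]
width: 85.5
gripper_force: 0.0
```

Call:
play_rows(
  deltas=[0, 0, 0, 0, 0, 0, 0.6, 0, 0, 0, 0, 0, 0, 0.4, 0, 0, 0, 0, 0, 0, 0.2, 0, 0, 0, 0, 0, 0, 0.15, 0, 0, 0, 0, 0, 0, 0.15, 0, 0, 0, 0, 0, 0, 0.15, 0, 0, 0, 0, 0, 0, 0.15],
)

```text
clock: 17.98
eef_pos: [501.3, 90.3, 40.8]
tool_rot: [3.14, 0.0, 2.988]
force: [-0.9, 2.4, 5.9]
width: 15.7
gripper_force: 58.5
```

Call:
play_rows(
  deltas=[4, 0, 0, 0, 0, 0, 0.15, 11, 0, 0, 0, 0, 0, 0.15, 18, 0, 0, 0, 0, 0, 0.15, 25, 0, 0, 0, 0, 0, 0.15, 32, 0, 0, 0, 0, 0, 0.15, 39, 0, 0, 0, 0, 0, 0.15, 46, 0, 0, 0, 0, 0, 0.15, 53, 0, 0, 0, 0, 0, 0.15, 60, 0, 0, 0, 0, 0, 0.15, 60, 0, 0, 0, 0, 0, 0.15],
)

```text
clock: 19.23
eef_pos: [441.1, 100.0, 40.8]
tool_rot: [3.14, -0.001, 2.989]
force: [-0.5, 4.7, 8.9]
width: 16.1
gripper_force: 59.1
```

Call:
play_rows(
  deltas=[4, 0, 0, 0, 0, 0, 0.15, 8, 0, 0, 0, 0, 0, 0.15, 11, 0, 0, 0, 0, 0, 0.15, 12, 0, 0, 0, 0, 0, 0.15, 12, 0, 0, 0, 0, 0, 0.15],
)

```text
clock: 19.85
eef_pos: [430.4, 101.7, 40.8]
tool_rot: [3.14, 0.001, 2.989]
force: [1.8, 4.2, 7.1]
width: 15.7
gripper_force: 58.9
```

Call:
play_rows(
  deltas=[1, 0, 0, 0, 0, 0, 0.15, 2, 0, 0, 0, 0, 0, 0.15, 2, 0, 0, 0, 0, 0, 0.15, 2, 0, 0, 0, 0, 0, 0.15],
)

```text
clock: 20.35
eef_pos: [430.3, 101.7, 40.8]
tool_rot: [3.14, 0.005, 2.988]
force: [4.7, 4.8, 4.2]
width: 16.2
gripper_force: 58.6
```

That is the end stop. Releasing and lifting.

Call:
play_rows(
  deltas=[-1, 0, 0, 0, 0, 0, 0.3, -1, 0, 0, 0, 0, 0, 0.6, -1, 0, 0, 0, 0, 0, 0.8, -1, 0, 0, 0, 0, 0, 0.8, -1, 0, -40, 0, 0, 0, 0.8, -1, 0, -100, 0, 0, 0, 0.8, -1, 0, -160, 0, 0, 0, 0.8, -1, 0, -200, 0, 0, 0, 0.8, -1, 0, -200, 0, 0, 0, 0.8],
)

```text
clock: 21.48
eef_pos: [430.5, 101.1, 242.8]
tool_rot: [3.138, 0.005, 2.988]
force: [1.0, 0.9, -0.6]
width: 68.3
gripper_force: 0.0
```

```bash
python3 - <<'E'
from h import *
c=camera_info('wrist'); im=get_image('wrist'); save('w9',im); s=read_state();print(s['clock'],s['eef_pos'],s['width'],s['force'])
a=np.radians(-8.8);d=np.array([np.cos(a),np.sin(a)])
for n,x,z in (('pink',-72,20),('cream',0,33),('knob',-152,69)):
  p=np.r_[np.array([579.7,78.7])+x*d,z]; u=proj(c,[p])[0]; e=blob(im,int(u[0]),int(u[1]),12)
  print(n,u.round(),im[int(u[1]),int(u[0])],np.round(e[0]+e[1],1),p.round(1),atz(c,*e[0],z).round(1))
E
```

```text
21.525 [429.19282928 101.04584985 241.19260605] 68.26839565687818 [-1.24425941  0.08713872 -0.06522566]
pink [327. 232.] [178 156 150] [327.5 230.5  37.3  40. ] [508.5  89.7  20. ] [507.2  91.   20. ]
cream [327. 284.] [195 188 168] [325.3 289.4  14.8  35.9] [579.7  78.7  33. ] [588.4  75.3  33. ]
knob [327. 182.] [36 35 37] [326.7 179.8  13.3  15.5] [429.5 102.   69. ] [427.5 102.   69. ]
```

Pink is in the pocket, 72 mm out, and the knob is at full travel. Cream colour still shows at the tube axis and nothing else was touched, so I'm handing the job in.

```bash
python3 -c "
from cell import *
print(finish_job())"
```

```text
the job is handed in; nothing more can be done
None
```

Job handed in at about 21.5 s: the pink dish is out in the pocket with the slide drawn to its stop, and the cream dish is still in the tube (last check numeric, from the wrist camera; the cream dish only partly in view).

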